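# Dispense one mount disc and slide it into the empty bay

## Robot

A 6-joint arm with a two-finger parallel gripper is mounted at the origin on a cart in front of the work surface, level with it; the furniture and walls round the work are solid. World frame = base frame: x ahead of the robot, y to its left, z up, the work surface at z = 0. Lengths are in m, angles in rad, forces in N, time in s.
With the tool pointing down it reaches from about 0.35 to 0.925 m from the base axis. Payload 6.4 kg.
Tool frame: the origin (TCP) lies midway between the tips of the shut fingers; the grasp point (between the pads) lies 19 mm behind it (arm.pinch_z is the z of the grasp point in the tool frame, in m); z points along the fingers, y is the line along which they close (so a half turn about z gives the same grasp; the last joint's range is limited). The gripper opens to 94 mm and grips with 3 to 60 N. Pads are 16 mm wide; open, the fingers measure 119 mm over their backs; the gripper's body (75 mm by 177 mm) begins 78 mm behind the grasp point.
Start: joints at [-1.275, 0.245, 1.558, -0, 1.339, -0.174], TCP at [0.294, -0.58, 0.205] pointing down, gripper open.
Joint ranges: [-3.13, 3.13], [-1.02, 2.26], [0.13, 2.54], [-0.95, 4.09], [0.21, 2.88], [-2.74, 2.74]. Speed limits (rad/s): [2.57, 2.57, 3.14, 3.14, 3.14, 3.14].

## Interface

Orientations are given as a 3x3 rotation matrix whose columns are the frame's x, y, z axes.
In Python, from workcell import get_obs, read_camera, arm gives the robot as it stands.
- The arm moves only by the tool move_arm, never from a script. Its argument "deltas" is text: rows parted by semicolons, each of 7 numbers parted by spaces: the shift along the tool's x, y, z in cm, then the turn, a rotation vector about the tool's x, y, z in rad, then the closure in counts, from 0 (fully open) to 255 (shut). In form: x y z wx wy wz hand; .... A call has exactly 5 rows; each row is the pose to reach, as a shift and turn from the pose commanded when the call began, along the tool's axes at that moment; what a row does not reach only later rows make up. A row lasts 1/10 s, in which the tool goes at most 50 mm and 8.59 degrees, less where a joint would pass 70% of its speed; a pose out of reach is approached as far as the arm can. A call with a gripper value outside its range is refused whole. The fingers move at their own pace and stop on an object; "grip_force" is the grip in N (left out, the last holds). Time passes only in rows, so rows that repeat a pose let the fingers close, or fill a call up. It gives the time, the measured TCP pose, the force, the opening and the grip force at its end, in the units of the state.
- get_obs(): the state, without advancing time (a new reading comes with each control period).
- read_camera(name): name is "scene" or "top" or "wrist"; returns a dict with "pixels" (420x560x3 uint8, red, green, blue), "vfov" (degrees; the focal length in pixels is half the picture's height over the tangent of half this angle, whatever the lens; pixels are square), "cx", "cy" (the principal point, pixels), "world_to_cam" (4x4, takes a point from world to camera coordinates). Camera axes: x right, y up, looking along -z (the intrinsics and any distortion apply to the point x, -y, -z); pixel columns grow to the right and rows downward; lengths in m; the calibration is good to about 2 mm. The wrist camera is an equidistant fisheye: a pixel r from the principal point sees the ray r / f radians off the axis. A picture is of the moment at which its call begins. There is no depth.
- arm.hand_in(): hands the job in; it is judged then, once.
The state is a dict: "time_s": time; "joints": joint angles; "dq": joint speeds; "joint_torque": joint torques, N m; "ee_pos": TCP position; "ee_rot": TCP orientation; "ft_force": force on the tool from outside, world axes, zero at the start; "ft_torque": the same for the moment, N m; "width": opening from 0.0 (shut) to 1.0 (fully open); "grasp_force": force on a finger pad.
Only numpy, scipy, OpenCV 4.12 (cv2) and the standard library are available. Lean on these libraries where they do the work, as an engineer would, in place of code of your own. Each camera call takes 0.05 s, during which the arm holds its last target. There are 200 camera calls.

## Task

Press the plunger of the disc dispenser all the way down once, so that a single mount disc comes out of its mouth, and let the plunger come back up. Then push that disc along the board with the fingertips into the empty rail bay, so that it lies flat and wholly inside the bay, between the rails and not sticking out past their ends. Do not pinch or lift the disc, let no second disc out, and leave the other loose objects where they are.

Things in the scene. Friction and masses are not known exactly. Their poses are not given: they have to be found in the camera images.
- dispenser: Grey sheet-metal disc dispenser fixed on a plywood board (board top z = 0.015). Origin: on the board under the magazine's axis. Discs come out along its own -x axis; z is up. It reaches from x = -24 to +100 mm, y = -35 to +35 mm; the magazine (x -24 to +24) is 36 mm high, the part behind it 30 mm. After a full press the disc lies on the board at x about -70 mm, y about 0.
- plunger_top (a point): Centre of the top of the plunger's round black cap (34 mm diameter), 60 mm behind the dispenser's origin. At rest 72 mm above the board; it is pressed straight down.
- plunger (a joint): Plunger travel in m: 0 up, 0.028 fully down at its stop. A spring returns it (about 2.5 N at the top, 6.5 N at the stop, and a damper of 15 N per m/s). While it goes down, a steel blade pushes the lowest disc out through the slot under the front wall; while it rises the blade draws back and the next disc drops, so a second press lets out a second disc.
- disc_1: The lowest of three equal black plastic mount discs stacked in the magazine, the one that comes out. 36 mm diameter, 10 mm thick, 20 to 40 g. Origin at its centre, 5 mm above what it lies on; z is its flat axis.
- disc_2: Second disc of the stack, like disc_1; stays in the magazine.
- disc_3: Top disc of the stack; stays in the magazine.
- free_bay: The empty rail bay, beside the dispenser's mouth, on its left or right: two parallel aluminium rails fixed on the board, 90 mm long, 10 mm high, 8 mm wide, 90 mm clear between them, open at both ends. Origin on the board, midway between the rails and their ends. Its y axis runs along the rails, through the open ends; x across them.
- used_bay: The other rail bay, of the same make and axes, on the other side of the mouth; a rock clod lies in it.
- rock_clod: Brown clod of rock, 34 x 36 x 21 mm, lying in the used bay; origin at its underside. Leave alone.
- toe_bone: Fossil toe bone, 67 x 82 x 30 mm, lying on the board behind the bays, left of the dispenser; origin at its underside. Leave alone.
- vial: Capped specimen vial, 32 mm diameter, 64 mm tall, standing on the board right of the dispenser; origin at its underside. Leave alone.
- chalk: Pale lump of chalk rock, 43 x 43 x 24 mm, lying in front of the dispenser's mouth, about 0.17 m from its origin; origin at its underside. Leave alone.
There are look-alikes about, which are no part of the job. Leave any red look-alike of the disc_3 alone.

How it is judged:
On the way, in this order (a step that is already met when the one before it is completed fails the run):
1. the plunger is pressed down (at least 24 of its 28 mm) (value of joint plunger above 0.024 m), for 0.05 s.
2. the plunger is back up and the first disc lies outside the mouth (value of joint plunger below 0.004 m and x of disc_1 in the frame of dispenser below -0.05 m), for 0.2 s.
At the end, for the whole second after the job is handed in: The first disc lies at rest flat on the board inside the empty bay: its centre within 28 mm of the bay's middle along the rails and between the rails. The plunger is up, the other two discs are in the magazine, and each bystander is within 20 mm of where it stood (x of disc_1 in the frame of free_bay between -0.03 and 0.03 m and y of disc_1 in the frame of free_bay between -0.028 and 0.028 m and z of disc_1 in the frame of free_bay below 0.009 m and angle between disc_1's own z axis and vertical below 0.1 rad and linear speed of disc_1 below 0.01 m/s and value of joint plunger below 0.004 m and horizontal distance between each of disc_2, disc_3 and dispenser below 0.008 m and distance of each of rock_clod, toe_bone, vial, chalk from where it was at the start of the episode below 0.02 m); the robot touches nothing.
It fails at once if a second disc leaves the magazine (not (horizontal distance between disc_2 and dispenser below 0.014 m) or not (horizontal distance between disc_3 and dispenser below 0.014 m)).
It fails at once if the disc is lifted off the board (its centre more than 20 mm above the height at which it lies) (height (world z) of disc_1 above 0.04 m).
It fails at once if the disc is pinched or pressed hard (over 18 N) (contact force between the fingers and disc_1 above 18 N).
It fails at once if a bystander is pushed more than 20 mm, lifted or tipped (distance of any of rock_clod, toe_bone, vial, chalk from where it was at the start of the episode above 0.02 m or angle between vial's own z axis and vertical above 0.5 rad).
It also fails if it takes over 48 s, if anything falls off the work surface, if the arm or the gripper's body presses on something with over 40 N, if the wrist force passes 120 N, or if a joint passes its speed limit or range.

## Working session

There is one attempt and no reset: what is moved stays moved. The work goes in short steps, Python scripts to look and compute and a tool call to move; the robot and the scene stay as the last step left them, time stands still between calls to the robot, and variables do not carry over. Pictures are saved under pics/ and viewed, at most 10 in all, crops included, and the job is handed in when it is done.

Besides the shell and the picture viewer there is one more tool, called after "Request:" as name(argument=value, ...) on one line, values as JSON. move_arm: Moves the arm, as the interface text tells. Its arguments: {"type":"object","properties":{"deltas":{"type":"string"},"grip_force":{"type":"number"}},"required":["deltas"]}

```bash
mkdir -p pics; ls
cat > h.py <<'E'
import numpy as np, cv2
from workcell import get_obs, read_camera, arm
def shot(name,fn=None):
    c=read_camera(name)
    if fn: cv2.imwrite('pics/'+fn,c['pixels'][:,:,::-1])
    return c
def cast(c,u,v,z):
    f=210/np.tan(np.radians(c['vfov']/2)); M=np.linalg.inv(c['world_to_cam'])
    d=M[:3,:3]@np.array([(u-c['cx'])/f,-(v-c['cy'])/f,-1]); o=M[:3,3]
    return o+d*(z-o[2])/d[2]
def proj(c,p):
    f=210/np.tan(np.radians(c['vfov']/2)); q=c['world_to_cam']@np.r_[p,1]
    return c['cx']+f*q[0]/-q[2], c['cy']-f*q[1]/-q[2]
E
python3 - <<'E'
from h import *
import pickle
cs={n:shot(n,n+'0.png') for n in('top','scene')}
pickle.dump(cs,open('c0.pkl','wb'))
for n,c in cs.items(): print(n,c['vfov'],c['cx'],c['cy'],c['world_to_cam'].round(3).tolist())
o=get_obs();print(o['ee_pos'],o['ee_rot'].round(3) if hasattr(o['ee_rot'],'round') else o['ee_rot'],o['time_s'])
E
```

```text
pics
top 55.03729891308843 280.9854310858355 201.53672214919482 [[0.091, -0.996, -0.006, -0.02], [0.97, 0.087, 0.228, -0.614], [-0.227, -0.027, 0.974, -0.843], [0.0, 0.0, 0.0, 1.0]]
scene 47.166639235155856 282.8673259514191 208.74800371148694 [[-0.804, -0.594, -0.017, 0.523], [0.313, -0.447, 0.838, -0.273], [-0.505, 0.669, 0.546, -0.757], [0.0, 0.0, 0.0, 1.0]]
[ 0.29412746 -0.57905127  0.20448717] [[ 0.892  0.453 -0.   ]
 [ 0.453 -0.892  0.002]
 [ 0.    -0.002 -1.   ]] 0.1
```

View pics/top0.png

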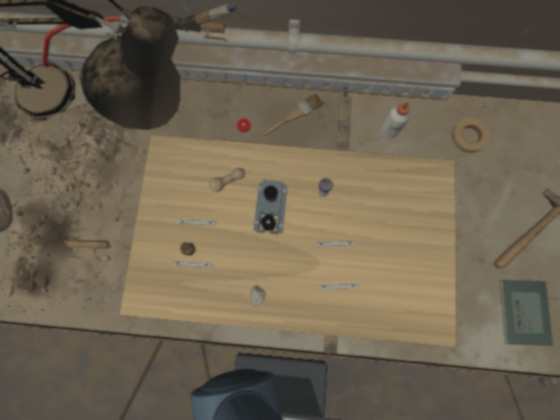

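View pics/scene0.png

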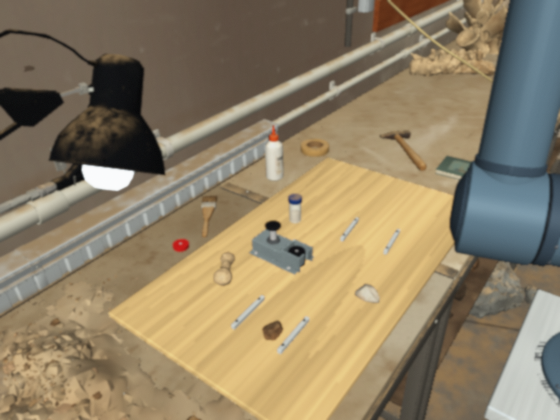

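The top view shows the dispenser at (270,207), with the plunger cap at (271,192) and the magazine at (268,222). Its mouth faces the robot. The free bay is on the right, with rails at (336,243) and (339,287). The used bay, with the clod at (187,249), is on the left. The chalk is at (258,296), the vial at (325,186) and the bone at (227,180).

Things that could be taken for the disc or plunger:
- **Cap:** black, at top (271,192) and scene (273,227).
- **Magazine discs:** black, at top (268,222).
- **Red disc:** at top (244,125). I'll leave it alone.

Run:
```python
from h import *
import pickle
cs=pickle.load(open('c0.pkl','rb'));c=cs['top'];im=c['pixels']
crop=cv2.resize(im[160:310,170:370,::-1],None,fx=4,fy=4,interpolation=cv2.INTER_CUBIC);cv2.imwrite('pics/crop1.png',crop)
# rails: bluish/grey low saturation bright
hsv=cv2.cvtColor(im,cv2.COLOR_RGB2HSV)
m=((hsv[...,1]<60)&(hsv[...,2]>110)).astype(np.uint8); m[:150]=0;m[310:]=0;m[:,:160]=0;m[:,400:]=0
n,l,s,ce=cv2.connectedComponentsWithStats(m)
for i in range(1,n):
    if s[i,4]>15:
        pts=np.argwhere(l==i)[:,::-1].astype(np.float32); r=cv2.minAreaRect(pts)
        print('comp',ce[i].round(1),s[i],np.round(r[1],1),r[2],cast(c,*ce[i],.025).round(4))
m=(im.max(2)<60).astype(np.uint8);m[:170]=0;m[245:]=0;m[:,:240]=0;m[:,300:]=0
n,l,s,ce=cv2.connectedComponentsWithStats(m)
for i in range(1,n):
    if s[i,4]>15: print('dark',ce[i].round(1),s[i],cast(c,*ce[i],.087).round(4),cast(c,*ce[i],.045).round(4))
s_=cs['scene'];print('scene cap 273,226',cast(s_,273,226,.087).round(4))
for n_,u,v,z in(('vial',325,186,.047),('chalk',258,296,.027),('bone',227,180,.03)):print(n_,cast(c,u,v,z).round(3))
```

```text
comp [383.4 151.1] [356 150  44   5 113] [ 4. 43.] 90.0 [ 0.7731 -0.202   0.025 ]
comp [259.  188.9] [257 180   7  22  38] [ 3.9 21.8] 14.03624439239502 [0.6505 0.092  0.025 ]
comp [285.2 190.4] [283 185   5  12  22] [ 3.8 10.9] 6.340191841125488 [0.6525 0.0291 0.025 ]
comp [319.6 192.1] [318 186   6  11  22] [11.2  2.7] 63.43495178222656 [ 0.6556 -0.0533  0.025 ]
comp [255.  218.5] [253 203   5  28  44] [ 3.5 27.1] 5.7105937004089355 [0.5777 0.094  0.025 ]
comp [282.  223.6] [278 210   7  24  40] [ 4.1 23.6] 7.125016689300537 [0.5714 0.0295 0.025 ]
comp [196.2 222.1] [177 220  39   6 163] [38.1  4.4] 2.726310968399048 [0.5567 0.2314 0.025 ]
comp [335.1 243.5] [316 241  39   6 170] [ 4.4 38.1] 87.95458984375 [ 0.5357 -0.0977  0.025 ]
comp [191.9 263.9] [173 261  39   6 163] [38.1  4.3] 2.4895527362823486 [0.459  0.2276 0.025 ]
comp [337.7 286.3] [318 284  40   6 170] [ 4.3 39.1] 88.02507019042969 [ 0.439  -0.1096  0.025 ]
comp [256.7 297.3] [251 287  14  20 172] [14.3 17. ] 26.56505012512207 [0.3981 0.071  0.025 ]
dark [270.3 192.8] [264 186  14  15 160] [0.6277 0.0606 0.087 ] [0.6384 0.063  0.045 ]
dark [267.9 222. ] [260 214  15  16 158] [0.5612 0.0595 0.087 ] [0.5687 0.0618 0.045 ]
scene cap 273,226 [0.6235 0.0681 0.087 ]
vial [ 0.666 -0.063  0.047]
chalk [0.401 0.068 0.027]
bone [0.664 0.171 0.03 ]
```

View pics/crop1.png

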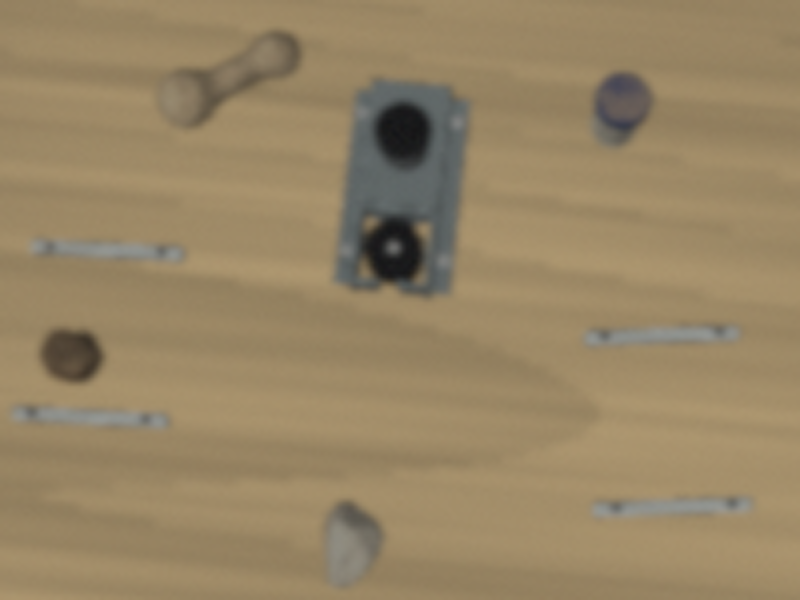

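The crop confirms the cap in top view (270,193), behind the magazine. The sizes fit: 59 mm from cap to magazine, and rails 97 mm apart centre to centre. I'll approach with the tool x axis turned to world +y.

Request:
move_arm(deltas="3.6 -2.6 0 0 0 -0.11 255; 7.4 -5.3 0 0 0 -0.22 255; 11.3 -8.1 0 0 0 -0.33 255; 15.3 -10.9 0 0 0 -0.44 255; 19.3 -13.8 0 0 0 -0.55 255", grip_force=15)

```text
time_s: 0.6
ee_pos: [0.4042, -0.3672, 0.205]
ee_rot: [[0.52, 0.854, -0.0], [0.854, -0.52, 0.001], [0.0, -0.001, -1.0]]
ft_force: [0.4, -0.2, -0.1]
width: 0.611
grasp_force: 0.0
```

```bash
cat >> h.py <<'E'
def to(p,yaw=None):
    o=get_obs();R=np.array(o['ee_rot']);d=R.T@(np.array(p)-o['ee_pos'])*100
    print('t',round(o['time_s'],2),'pos',np.round(o['ee_pos'],4),'ft',np.round(o['ft_force'],1),'w',round(o['width'],2),'z',R[:,2].round(3))
    y=np.arctan2(R[1,0],R[0,0]);print('delta cm',d.round(2),'yaw',y.round(3))
    if yaw is not None:
        T=np.array([[np.cos(yaw),np.sin(yaw),0],[np.sin(yaw),-np.cos(yaw),0],[0,0,-1]])
        print('rotvec',cv2.Rodrigues(R.T@T)[0].ravel().round(3))
E
python3 -c "
from h import *
to([.627,.061,.2],1.57)"
```

```text
t 0.6 pos [ 0.4042 -0.3672  0.205 ] ft [ 0.4 -0.2 -0.1] w 0.61 z [-0.     0.001 -1.   ]
delta cm [48.16 -3.25  0.52] yaw 1.024
rotvec [-0.    -0.    -0.546]
```

Request:
move_arm(deltas="4.9 -0.4 0 0 0 -0.11 255; 9.8 -0.8 0 0 0 -0.22 255; 14.7 -1.1 0 0 0 -0.33 255; 19.5 -1.5 0 0 0 -0.44 255; 24 -1.8 0 0 0 -0.545 255")

```text
time_s: 1.1
ee_pos: [0.5146, -0.153, 0.2052]
ee_rot: [[0.001, 1.0, -0.0], [1.0, -0.001, 0.0], [0.0, -0.0, -1.0]]
ft_force: [-0.1, 0.2, -0.3]
width: 0.184
grasp_force: 0.0
```

```bash
python3 -c "
from h import *
to([.627,.061,.2],1.57)"
```

```text
t 1.1 pos [ 0.5146 -0.153   0.2052] ft [-0.1  0.2 -0.3] w 0.18 z [-0.  0. -1.]
delta cm [21.41 11.22  0.52] yaw 1.57
rotvec [-0. -0. -0.]
```

Request:
move_arm(deltas="4.2 2.2 0 0 0 0 255; 8.5 4.4 0 0 0 0 255; 12.8 6.7 1 0 0 0 255; 17.1 9 3 0 0 0 255; 21.4 11.2 5.5 0 0 0 255")

```text
time_s: 1.6
ee_pos: [0.6257, 0.0545, 0.1537]
ee_rot: [[0.005, 1.0, 0.002], [1.0, -0.005, -0.0], [-0.0, 0.002, -1.0]]
ft_force: [0.5, -0.2, 0.7]
width: 0.006
grasp_force: 0.0
```

```bash
python3 -c "
from h import *
to([.627,.061,.09],1.57)
c=shot('wrist','w1.png');print(c['vfov'],c['cx'],c['cy'])
to([.627,.061,.09],1.57)
f=210/np.tan(np.radians(c['vfov']/2))
def fp(p):
    q=c['world_to_cam']@np.r_[p,1];x,y,z=q[0],-q[1],-q[2];r=np.hypot(x,y);t=np.arctan2(r,z);return np.round([c['cx']+f*t*x/r,c['cy']+f*t*y/r],1)
print(fp([.627,.061,.087]),fp([.568,.0618,.045]),[fp([.627+.017*np.cos(a),.061+.017*np.sin(a),.087]).tolist() for a in (0,1.57,3.14,4.71)])
"
```

```text
t 1.6 pos [0.6257 0.0545 0.1537] ft [ 0.5 -0.2  0.7] w 0.01 z [ 0.002 -0.    -1.   ]
delta cm [0.65 0.11 6.37] yaw 1.565
rotvec [ 0.002  0.    -0.005]
65.70646984690485 278.7423374082301 210.69644565011887
t 1.65 pos [0.6244 0.0597 0.148 ] ft [-3.9  2.4 -1.3] w 0.0 z [-0.005  0.004 -1.   ]
delta cm [0.11 0.29 5.8 ] yaw 1.569
rotvec [-0.005 -0.004 -0.001]
[279.3 212.6] [215.4 200. ] [[300.9, 212.5], [279.2, 191.5], [257.8, 212.7], [279.4, 233.0]]
```

View pics/w1.png

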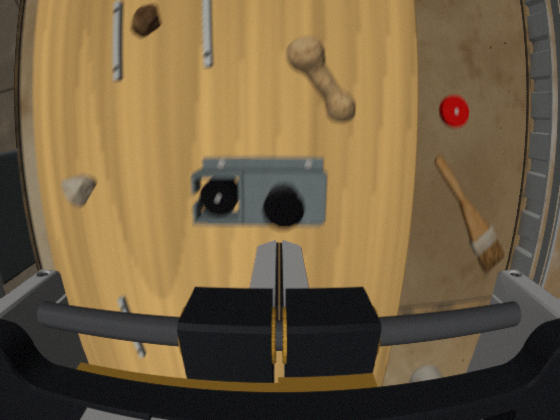

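The wrist view shows the cap at (284,207) and the magazine disc at (219,196), about 4 px from prediction. The cap is therefore near (0.629, 0.063). The red disc is at (455,110), well away.

Request:
move_arm(deltas="0.2 0.2 1 0 0 0 255; 0.2 0.2 2.5 0 0 0 255; 0.2 0.2 4 0 0 0 255; 0.2 0.2 5.2 0 0 0 255; 0.2 0.2 5.8 0 0 0 255")

```text
time_s: 2.15
ee_pos: [0.6255, 0.0535, 0.094]
ee_rot: [[0.008, 1.0, -0.002], [1.0, -0.008, 0.0], [0.0, -0.002, -1.0]]
ft_force: [0.3, -0.4, 0.8]
width: 0.005
grasp_force: 0.0
```

Request:
move_arm(deltas="0 0 0.6 0 0 0 255; 0 0 1.2 0 0 0 255; 0 0 1.8 0 0 0 255; 0 0 2.3 0 0 0 255; 0 0 2.6 0 0 0 255")

```text
time_s: 2.65
ee_pos: [0.6268, 0.0539, 0.071]
ee_rot: [[0.006, 1.0, -0.0], [1.0, -0.006, -0.001], [-0.001, -0.0, -1.0]]
ft_force: [-3.8, -1.9, 6.7]
width: 0.002
grasp_force: 3.4
```

Request:
move_arm(deltas="0 0 0.4 0 0 0 255; 0 0 0.7 0 0 0 255; 0 0 1.0 0 0 0 255; 0 0 1.2 0 0 0 255; 0 0 1.2 0 0 0 255")

```text
time_s: 3.15
ee_pos: [0.6269, 0.0539, 0.0593]
ee_rot: [[0.006, 1.0, -0.0], [1.0, -0.006, -0.001], [-0.001, -0.0, -1.0]]
ft_force: [-4.4, -1.6, 7.5]
width: 0.005
grasp_force: 3.8
```

Request:
move_arm(deltas="0 0 0.05 0 0 0 255; 0 0 0.1 0 0 0 255; 0 0 0.15 0 0 0 255; 0 0 0.15 0 0 0 255; 0 0 0.15 0 0 0 255")

```text
time_s: 3.65
ee_pos: [0.6269, 0.0539, 0.0591]
ee_rot: [[0.006, 1.0, -0.001], [1.0, -0.006, -0.001], [-0.001, -0.001, -1.0]]
ft_force: [-8.1, -1.9, 14.8]
width: 0.004
grasp_force: 7.4
```

The plunger is at its stop, since the force jumped without further travel. I'll release it.

Request:
move_arm(deltas="0 0 -0.5 0 0 0 255; 0 0 -1.5 0 0 0 255; 0 0 -3 0 0 0 255; 0 0 -5 0 0 0 255; 0 0 -8 0 0 0 255")

```text
time_s: 4.15
ee_pos: [0.6256, 0.0547, 0.1361]
ee_rot: [[0.006, 1.0, -0.003], [1.0, -0.006, 0.001], [0.001, -0.003, -1.0]]
ft_force: [0.9, -0.5, 0.6]
width: 0.005
grasp_force: 0.0
```

Request:
move_arm(deltas="4 0 0 0 0 0 180; 7 -2 0 0 0 0 180; 10 -5 0 0 0 0 180; 10 -7 0 0 0 0 180; 10 -7 0 0 0 0 180")

```text
time_s: 4.65
ee_pos: [0.5555, 0.1561, 0.1367]
ee_rot: [[0.004, 1.0, -0.0], [1.0, -0.004, 0.0], [0.0, -0.0, -1.0]]
ft_force: [0.4, -0.1, -0.4]
width: 0.292
grasp_force: 0.0
```

```bash
python3 -c "
from h import *
to([.5,.13,.14],1.57)
c=shot('top');im=c['pixels']
to([.5,.13,.14],1.57)
cv2.imwrite('pics/t2.png',cv2.resize(im[160:310,170:370,::-1],None,fx=4,fy=4,interpolation=cv2.INTER_CUBIC))
"
```

```text
t 4.65 pos [0.5555 0.1561 0.1367] ft [ 0.4 -0.1 -0.4] w 0.29 z [-0.  0. -1.]
delta cm [-2.63 -5.54 -0.33] yaw 1.567
rotvec [-0.    -0.    -0.003]
t 4.7 pos [0.557  0.1554 0.137 ] ft [ 0.6 -0.   0.4] w 0.29 z [ 0.001  0.    -1.   ]
delta cm [-2.57 -5.69 -0.31] yaw 1.566
rotvec [ 0.001 -0.    -0.004]
```

View pics/t2.png

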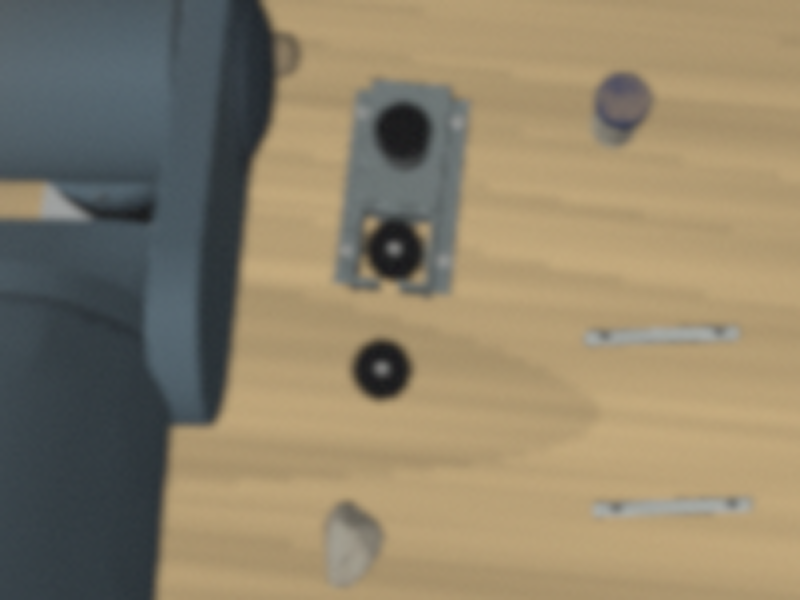

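The disc lies flat in front of the mouth at crop (381,369), which is pixel (265,252). The plunger is up, the magazine is still full, and nothing else has moved.

```bash
python3 -c "
from h import *
import pickle
c=pickle.load(open('c0.pkl','rb'))['top']
d=cast(c,265.1,252.1,.0235);print(d)
B=np.array([.4874,-.1037]);ey=np.array([-.122,.9925]);ex=np.array([.9925,.122]);v=d[:2]-B;print('in bay frame',v@ex,v@ey)
u=v/np.hypot(*v);print('push dir',-u,'yaw',np.arctan2(u[1],u[0]))
s=d[:2]+u*.05;print('start',s)
to([*s,.137],np.arctan2(u[1],u[0]))
"
```

```text
[0.50127766 0.06247851 0.0235    ]
in bay frame 0.03404735442299519 0.16323909797509611
push dir [-0.08322086 -0.99653113] yaw 1.4874791051700675
start [0.5054387  0.11230507]
t 4.7 pos [0.557  0.1554 0.137 ] ft [ 0.6 -0.   0.4] w 0.29 z [ 0.001  0.    -1.   ]
delta cm [-4.34 -5.13 -0.01] yaw 1.566
rotvec [ 0.001 -0.     0.078]
```

Request:
move_arm(deltas="-2 -2.5 0 0 0 0.04 200; -4.3 -5.1 1 0 0 0.078 200; -4.3 -5.1 4 0 0 0.078 200; -4.3 -5.1 7.5 0 0 0.078 200; -4.3 -5.1 10 0 0 0.078 200")

```text
time_s: 5.2
ee_pos: [0.5067, 0.1112, 0.0352]
ee_rot: [[0.086, 0.996, 0.001], [0.996, -0.086, 0.0], [0.0, 0.001, -1.0]]
ft_force: [0.1, 0.1, -0.6]
width: 0.218
grasp_force: 0.0
```

```bash
python3 -c "
from h import *
to([.505,.112,.019],1.487)
c=shot('scene','s3.png')
to([.505,.112,.019],1.487)
"
```

```text
t 5.2 pos [0.5067 0.1112 0.0352] ft [ 0.1  0.1 -0.6] w 0.22 z [ 0.001  0.    -1.   ]
delta cm [ 0.07 -0.18  1.62] yaw 1.485
rotvec [ 0.001 -0.    -0.002]
t 5.25 pos [0.5037 0.1112 0.0314] ft [-2.  -0.6 -2. ] w 0.22 z [-0.007  0.    -1.   ]
delta cm [0.09 0.13 1.24] yaw 1.485
rotvec [-0.006  0.001 -0.002]
```

Request:
move_arm(deltas="0 0 0.5 0 0 0 200; 0 0 1 0 0 0 200; 0 0 1.3 0 0 0 200; 0 0 1.3 0 0 0 200; 0 0 1.3 0 0 0 200")

```text
time_s: 5.75
ee_pos: [0.5066, 0.1122, 0.024]
ee_rot: [[0.084, 0.996, 0.001], [0.996, -0.084, 0.0], [0.0, 0.001, -1.0]]
ft_force: [0.3, 0.8, 0.0]
width: 0.214
grasp_force: 0.0
```

Request:
move_arm(deltas="0 0 0.3 0 0 0 200; 0 0 0.5 0 0 0 200; -0.8 0 0.5 0 0 0 200; -1.6 0 0.5 0 0 0 200; -2.2 0 0.5 0 0 0 200")

```text
time_s: 6.25
ee_pos: [0.504, 0.0894, 0.0182]
ee_rot: [[0.084, 0.996, 0.0], [0.996, -0.084, -0.0], [-0.0, 0.0, -1.0]]
ft_force: [0.4, -0.0, -0.3]
width: 0.215
grasp_force: 0.0
```

Request:
move_arm(deltas="-0.5 0 0 0 0 0 200; -1.2 0 0 0 0 0 200; -2 0 0 0 0 0 200; -3 0 0 0 0 0 200; -4 0 0 0 0 0 200")

```text
time_s: 6.75
ee_pos: [0.5007, 0.0496, 0.0182]
ee_rot: [[0.084, 0.996, 0.0], [0.996, -0.084, -0.0], [-0.0, 0.0, -1.0]]
ft_force: [0.3, 0.4, 0.1]
width: 0.216
grasp_force: 0.1
```

```bash
python3 -c "
from h import *
to([.489,-.081,.019],1.487)
c=shot('wrist','w4.png')
"
```

```text
t 6.75 pos [0.5007 0.0496 0.0182] ft [0.3 0.4 0.1] w 0.22 z [ 0. -0. -1.]
delta cm [-13.11  -0.07  -0.08] yaw 1.487
rotvec [ 0.  0. -0.]
```

View pics/w4.png

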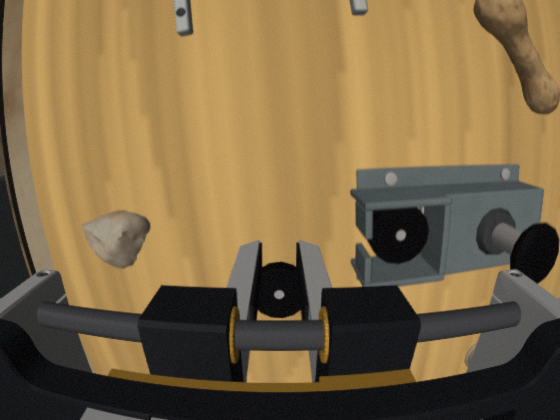

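The disc is cradled centrally against the two fingertips at (279,290), and the dispenser, chalk and bone look untouched. 13.1 cm of the push remain.

Request:
move_arm(deltas="-1 0 0 0 0 0 200; -2 0 0 0 0 0 200; -3 0 0 0 0 0 200; -4 0 0 0 0 0 200; -5 0 0 0 0 0 200")

```text
time_s: 7.3
ee_pos: [0.4964, -0.0003, 0.0182]
ee_rot: [[0.084, 0.996, 0.0], [0.996, -0.084, 0.0], [0.0, 0.0, -1.0]]
ft_force: [0.3, 0.6, -0.0]
width: 0.214
grasp_force: 0.1
```

Request:
move_arm(deltas="-1 0 0 0 0 0 200; -2 0 0 0 0 0 200; -3 0 0 0 0 0 200; -4 0 0 0 0 0 200; -5 0 0 0 0 0 200")

```text
time_s: 7.8
ee_pos: [0.4922, -0.0501, 0.0182]
ee_rot: [[0.084, 0.996, -0.0], [0.996, -0.084, 0.0], [0.0, -0.0, -1.0]]
ft_force: [0.6, -0.2, 0.2]
width: 0.217
grasp_force: 0.1
```

Request:
move_arm(deltas="-0.9 0 0 0 0 0 200; -1.7 0 0 0 0 0 200; -2.3 0 0 0 0 0 200; -2.8 0 0 0 0 0 200; -3.0 0 0 0 0 0 200")

```text
time_s: 8.3
ee_pos: [0.4898, -0.0795, 0.0182]
ee_rot: [[0.084, 0.996, 0.0], [0.996, -0.084, 0.0], [0.0, 0.0, -1.0]]
ft_force: [-0.2, 0.4, -0.1]
width: 0.213
grasp_force: 0.1
```

Request:
move_arm(deltas="1 0 0 0 0 0 200; 2 0 0 0 0 0 200; 4 0 -2 0 0 0 200; 6 0 -5 0 0 0 200; 9 0 -9 0 0 0 200")

```text
time_s: 8.8
ee_pos: [0.4957, 0.0122, 0.1076]
ee_rot: [[0.084, 0.996, -0.004], [0.996, -0.084, 0.001], [0.0, -0.004, -1.0]]
ft_force: [1.2, 0.1, 0.1]
width: 0.216
grasp_force: 0.0
```

Request:
move_arm(deltas="4 0 0 0 0 0 200; 8 0 0 0 0 0 200; 12 0 0 0 0 0 200; 14 0 0 0 0 0 200; 14 0 0 0 0 0 200")

```text
time_s: 9.3
ee_pos: [0.5084, 0.1532, 0.1081]
ee_rot: [[0.079, 0.997, -0.0], [0.997, -0.079, 0.0], [0.0, -0.0, -1.0]]
ft_force: [-0.2, 0.1, 0.0]
width: 0.213
grasp_force: 0.0
```

```bash
python3 -c "
from h import *
to([.489,-.081,.019],1.487)
c=shot('top');im=c['pixels']
cv2.imwrite('pics/t5.png',cv2.resize(im[160:310,170:370,::-1],None,fx=4,fy=4,interpolation=cv2.INTER_CUBIC))
m=(im.max(2)<60).astype(np.uint8);m[:235]=0;m[295:]=0;m[:,:310]=0;m[:,370:]=0
n,l,s,ce=cv2.connectedComponentsWithStats(m)
for i in range(1,n):
  if s[i,4]>15:
    d=cast(c,*ce[i],.0235);v=d[:2]-[.4874,-.1037];print(ce[i],s[i,4],d,v@[.9925,.122],v@[-.122,.9925])
"
```

```text
t 9.3 pos [0.5084 0.1532 0.1081] ft [-0.2  0.1  0. ] w 0.21 z [-0.  0. -1.]
delta cm [-23.51  -0.08   8.9 ] yaw 1.492
rotvec [-0.    -0.     0.005]
[335.86363636 263.86363636] 110 [ 0.48906919 -0.10250141  0.0235    ] 0.0018028997219650814 0.0009859596501646203
```

View pics/t5.png

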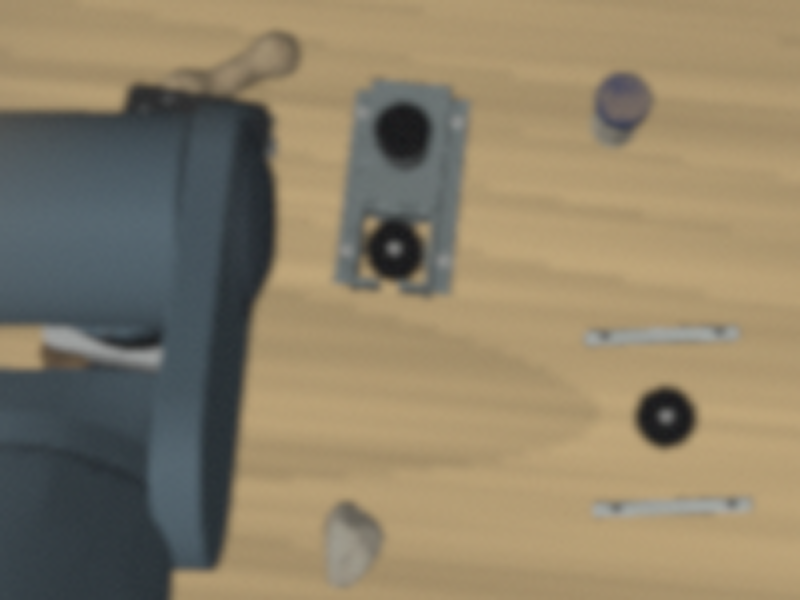

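The disc lies mid-bay at crop (666,417), about 2 mm from the centre. The plunger is up, and the vial, chalk and bone look unmoved. The arm is in free air, so I'm handing in.

```bash
python3 -c "
from h import *
print(arm.hand_in())"
```

```text
the job is handed in; nothing more can be done
None
```

I pressed the plunger once, pushed the one disc that came out to about 2 mm from the middle of the free bay, and handed the job in at about 9 s; the hand-in returned no verdict, and the arm hid the rock clod in the last picture.

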